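Open the drying cabinet and push the teapot tray back to its stop

ROBOT

A 6-joint arm with a two-finger parallel gripper is mounted at the origin on the work surface. World frame = base frame: x ahead of the robot, y to its left, z up, the work surface at z = 0. Lengths are in m, angles in rad, forces in N, time in s.
With the tool pointing down it reaches from about 0.375 to 0.9 m from the base axis. Payload 3.1 kg.
Tool frame: the origin (TCP) lies where the fingers leave the gripper's body, on its centre line; the fingertips stand 73 mm ahead of it and the grasp point (between the pads) lies 54 mm ahead of it; z points along the fingers, y is the line along which they close (so a half turn about z gives the same grasp; the last joint's range is limited). The gripper opens to 85 mm and grips with 20 to 120 N. Pads are 22 mm wide; open, the fingers measure 114 mm over their backs; the gripper's body (76 mm by 85 mm) begins 54 mm behind the grasp point. The pads swing forward as they close: fully open they stand 13 mm farther back than shut.
Start: joints at [-1.438, 0.527, 1.433, -0, 1.181, -0.178], TCP at [0.191, -0.595, 0.304] pointing down, gripper open.
Joint ranges: [-3.08, 3.08], [-0.75, 2.2], [0.22, 2.44], [-1.43, 4.57], [0, 2.65], [-2.85, 2.85]. Speed limits (rad/s): [2.79, 2.79, 3.14, 3.14, 3.14, 3.14].

INTERFACE

Orientations are given as a unit quaternion [x, y, z, w].
In Python, from station import manip gives the robot as it stands.
- The arm moves only by the shell command python3 -m crank 'ROWS' [FORCE]. ROWS is JSON, a list of rows, each an object with "dp": the shift along the tool's x, y, z normalised to -1 to 1, where 1 is 50 cm, a list of three; "delta_rot": the turn, a rotation vector about the tool's x, y, z normalised to -1 to 1, where 1 is 2 pi rad, a list of three; "fingers": the opening, from -1 (shut) to 1 (fully open). A call has 1 to 12 rows; each row shifts and turns the commanded pose from where the row before left it, along the tool's axes as they then stand; what a row does not reach is not made up. A row lasts 1/12 s, in which the tool goes at most 41.7 mm and 7.16 degrees, less where a joint would pass 70% of its speed; a pose out of reach is approached as far as the arm can. A call with a number of a shift or a turn outside -1 to 1 is refused whole. A call with a gripper value outside its range is refused whole. The fingers move at their own pace and stop on an object; FORCE is the grip in N (left out, the last holds). Time passes only in rows, so rows that do not move let the fingers close. It gives the time, the measured TCP pose, the force, the opening and the grip force at its end, in the units of the state.
- manip.sense(): the state, without advancing time (a new reading comes with each control period).
- manip.snapshot(name): name is "scene" or "side" or "wrist"; returns (picture, depth): 420x560x3 uint8, red, green, blue; 420x560 float32, m along the optical axis (not along the pixel's ray), 0 where there is no reading.
- manip.camera_model(name): a dict with "fx", "fy", "cx", "cy" (pixels), "k1" (the pictures are not rectified: a ray, as slopes to the right and down, at radius r is drawn at 1 + k1 r^2 times it, then the intrinsics apply), "origin" and "attitude" of the camera in the world. Camera axes: x right, y up, looking along -z (the intrinsics and any distortion apply to the point x, -y, -z); pixel columns grow to the right and rows downward; lengths in m; the calibration is good to about 2 mm. A picture is of the moment at which its call begins: read the wrist's pose just before it. camera_model takes no time and is no camera call; for the wrist camera it gives the pose at the moment of the call.
- manip.sign_off(): hands the job in; it is judged then, once.
The state is a dict: "t": time; "q": joint angles; "qd": joint speeds; "tau": joint torques, N m; "tcp_pos": TCP position; "tool_rot": TCP orientation; "force": force on the tool from outside, world axes, zero at the start; "ft_torque": the same for the moment, N m; "finger_gap": opening from 0.0 (shut) to 1.0 (fully open); "gripper_force": force on a finger pad.
Only numpy, scipy, OpenCV 4.12 (cv2) and the standard library are available. Lean on these libraries where they do the work, as an engineer would, in place of code of your own. Each camera call takes 0.05 s, during which the arm holds its last target. There are 200 camera calls.

TASK

Swing the door of the wooden drying cabinet wide open, about square to the front or farther. Then reach in and gently slide the tray with the teapot straight back until you feel it come up against the sprung stop hidden behind it, and leave it standing there against the stop, with the teapot upright on the tray and the door still open. Do not disturb the two cups and the other teapot.

Things in the scene. Friction and masses are not known exactly. Their poses are not given: they have to be found in the camera images.
- cabinet: Fixed wooden drying cabinet, 250 mm deep (x), 220 wide (y), 265 high. Origin: centre of its underside, at table height; x points from front to back (away from the robot), y left, z up. Walls 12 mm, floor 16 mm thick (inner floor 16 mm up); inside 196 mm wide; open in front (x = -125 mm) from 16 to 253 mm up. Front half of the roof is clear plastic, rear half wood.
- door (a joint): Cabinet door angle, rad: 0 shut, grows as it opens towards the robot, to 1.9; starts shut or a few degrees ajar. Panel 216 mm wide, 262 high, 15 thick, its top 264 mm above the table, hinged at its left (+y) edge on an upright axis; no catch, light friction (under 1 N at the handle), stays where it is left.
- door_hinge (a point): Point on the door's upright hinge axis, 133 mm above the table, at the left edge of its outer face: in the cabinet frame x = -141 mm, y = +108 mm. Its axes turn with the door; with the door shut they are the cabinet's.
- door_handle (a point): Middle of the door handle: upright round steel bar 11 mm thick, about 110 long, 35 mm off the outer face, 186 mm from the hinge axis along the door. This point is 199 mm above the table; the bar's upper end is at 254 mm, free from above. Two thin stalks 42 mm above and below this point hold it. Axes turn with the door: -x out of the outer face, y towards the hinge.
- tray: Loose open plywood tray in the cabinet, 100 mm deep (x), 150 wide (y), 40 high, walls 8, about 0.25 kg. Origin: centre of its underside; axes as the cabinet's. At the start it stands just inside the door, nearly square to the cabinet, on the cabinet's floor; sliding it with the teapot takes about 2 to 5 N.
- teapot: Loose clay teapot standing in the tray (on its floor, 8 mm above the tray's underside), about 0.3 kg: round body 84 mm across, 91 mm high with the lid's knob; spout to its +y side, loop handle to its -y side, about 140 mm over both. Origin: centre of its underside. Lid and pot are one piece.
- backpanel: Cabinet's fixed back wall, 12 mm thick; its origin is the cabinet's. It bears the stop: low rubber bar 150 mm wide, 22 to 50 mm above the table, square across the tray's way, on a spring (1.8 N/mm, 14 mm give). Its depth is hidden and varies: met after 25 to 70 mm of tray travel. Press it with 3 to 12 N beyond the sliding force (over 25 N harms it); the tray then stays there by friction.
- papercup: Bystander: white cup, 84 mm across, 115 mm high, standing on the table to the right. Origin: centre of its underside.
- claycup: Bystander: small red-brown clay cup, 68 mm across, 62 mm high, on the table to the right. Origin: centre of its underside.
- otherpot: Bystander: a second, darker teapot, about 105 mm high and 165 mm long, on the table to the left of the cabinet. Origin: centre of its underside.

How it is judged:
By the outcome, as a careful person would: the job done as asked, in the order asked, and still so for the second after the job is handed in, with the robot touching nothing.
It also fails if it takes over 54 s, if anything falls off the work surface, if the arm or the gripper's body presses on something with over 40 N, if the wrist force passes 120 N, or if a joint passes its speed limit or range.

## Working session

There is one attempt and no reset: what is moved stays moved. The work goes in short steps, Python scripts to look and compute and a shell command to move; the robot and the scene stay as the last step left them, time stands still between calls to the robot, and variables do not carry over. Pictures are saved under pics/ and viewed, at most 10 in all, crops included, and the job is handed in when it is done.

```bash
mkdir -p pics; ls
python3 - <<'E'
from station import manip
import cv2,numpy as np
s=manip.sense();print({k:np.round(v,3).tolist() for k,v in s.items()})
for n in("scene","side"):
    p,d=manip.snapshot(n);cv2.imwrite(f"pics/{n}0.png",p[:,:,::-1]);np.save(f"pics/{n}0.npy",d)
    print(n,manip.camera_model(n),(d>0).mean())
E
```

```text
pics
{'t': 0.0, 'q': [-1.439, 0.528, 1.434, 0.0, 1.181, -0.178], 'qd': [-0.002, -0.002, 0.001, -0.001, -0.0, 0.002], 'tau': [0.0, -44.235, -17.803, -0.0, 0.008, 0.0], 'tcp_pos': [0.191, -0.594, 0.303], 'tool_rot': [0.988, 0.155, 0.0, -0.001], 'force': [0.565, 0.027, -0.132], 'ft_torque': [-0.04, -0.021, -0.019], 'gripper_force': 0.0, 'finger_gap': 1.002}
scene {'fx': 540.4830287279267, 'fy': 540.4830287279267, 'cx': 277.89074426599603, 'cy': 206.14503440688554, 'k1': 0.007226526783125053, 'origin': array([ 0.68668036, -0.50151072,  1.69641858]), 'attitude': array([0.166473  , 0.00855525, 0.04815863, 0.98483211])} 0.9957950680272109
side {'fx': 510.4872073120618, 'fy': 510.4872073120618, 'cx': 265.82845695182544, 'cy': 206.2537237835838, 'k1': -0.07883005923904364, 'origin': array([1.055848  , 0.28090074, 1.63241788]), 'attitude': array([0.07867783, 0.13505487, 0.86361434, 0.47931228])} 0.9957950680272109
```

View pics/scene0.png

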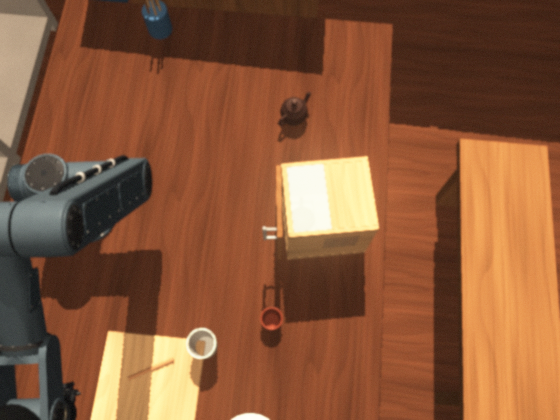

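View pics/side0.png

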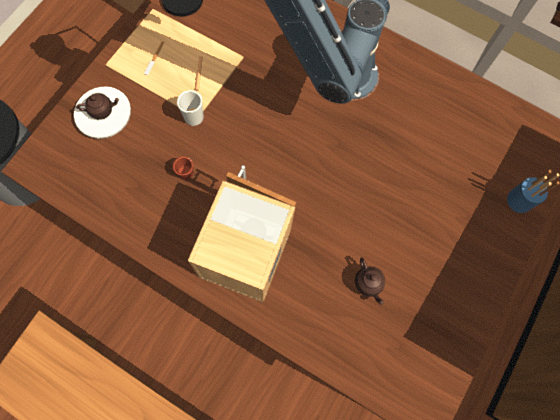

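The scene view shows the roof of the cabinet at about (282..377, 157..240), the door on its left side and the handle at about (270,233). The clay cup is at (272,318), the paper cup at (202,344) and the dark pot at (293,110). The side view shows the same layout, with the handle at about (242,172).

```bash
cat > h.py <<'E'
import numpy as np,cv2
from scipy.spatial.transform import Rotation as R
def cloud(d,c):
    v,u=np.mgrid[:d.shape[0],:d.shape[1]].astype(float)
    K=np.array([[c['fx'],0,c['cx']],[0,c['fy'],c['cy']],[0,0,1]])
    n=cv2.undistortPoints(np.stack([u.ravel(),v.ravel()],1)[:,None],K,np.array([c['k1'],0,0,0.]))[:,0]
    z=d.ravel()
    P=np.stack([n[:,0]*z,-n[:,1]*z,-z],1)
    return (R.from_quat(c['attitude']).apply(P)+c['origin']).reshape(*d.shape,3)
E
python3 - <<'E'
from h import *
from station import manip
for n,handle in(("scene",(225,243,258,282)),("side",(160,185,232,252))):
    d=np.load(f"pics/{n}0.npy");P=cloud(d,manip.camera_model(n))
    m=(abs(P[...,2]-.265)<.006)&(P[...,0]>.45)
    k,l,st,ce=cv2.connectedComponentsWithStats(m.astype(np.uint8))
    print([s.tolist() for s in st[1:] if s[4]>50])
    i=1+np.argmax(st[1:,4]);X=P[l==i]
    r=cv2.minAreaRect((X[:,:2]*1000).astype(np.float32));print(n,r,cv2.boxPoints(r).tolist(),X[:,2].mean())
    a,b,c,e=handle;H=P[a:b,c:e].reshape(-1,3);H=H[(H[:,2]>.22)&(H[:,2]<.262)];print('handle',len(H),np.round(H,3).tolist()[:40])
    # table objects
    m=(P[...,2]>.03)&(P[...,2]<.2)&(P[...,0]>.4)
    k,l,st,ce=cv2.connectedComponentsWithStats(m.astype(np.uint8))
    for j in range(1,k):
        if st[j,4]>60: q=P[l==j];print(st[j].tolist(),np.round(q.min(0),3),np.round(q.max(0),3))
E
```

```text
[[276, 157, 102, 81, 6449]]
scene ((760.76123046875, 36.252845764160156), (279.8876037597656, 223.75575256347656), 10.647909164428711) [[602.5550537109375, 120.34645080566406], [643.899169921875, -99.55648803710938], [918.9674072265625, -47.84075927734375], [877.623291015625, 172.0621795654297]] 0.26546084237652484
handle 93 [[0.648, -0.059, 0.261], [0.648, -0.062, 0.262], [0.651, -0.062, 0.261], [0.601, -0.066, 0.25], [0.604, -0.068, 0.258], [0.636, -0.056, 0.228], [0.643, -0.065, 0.259], [0.651, -0.064, 0.259], [0.599, -0.07, 0.253], [0.601, -0.069, 0.249], [0.605, -0.072, 0.261], [0.607, -0.069, 0.25], [0.609, -0.067, 0.246], [0.612, -0.067, 0.247], [0.615, -0.067, 0.247], [0.618, -0.067, 0.25], [0.621, -0.067, 0.249], [0.623, -0.065, 0.245], [0.626, -0.064, 0.241], [0.629, -0.065, 0.245], [0.631, -0.063, 0.241], [0.634, -0.064, 0.244], [0.637, -0.065, 0.247], [0.641, -0.069, 0.262], [0.599, -0.072, 0.251], [0.602, -0.072, 0.251], [0.605, -0.073, 0.256], [0.607, -0.073, 0.254], [0.61, -0.07, 0.246], [0.612, -0.069, 0.245], [0.615, -0.069, 0.246], [0.618, -0.068, 0.244], [0.621, -0
[... 1512 characters left out ...]
3], [0.621, -0.071, 0.245], [0.621, -0.068, 0.249], [0.618, -0.066, 0.245], [0.61, -0.069, 0.226], [0.624, -0.069, 0.247], [0.625, -0.065, 0.253], [0.618, -0.066, 0.238], [0.627, -0.071, 0.244], [0.626, -0.068, 0.243], [0.625, -0.065, 0.246], [0.641, -0.075, 0.259], [0.629, -0.07, 0.242], [0.63, -0.066, 0.248], [0.626, -0.065, 0.242], [0.646, -0.075, 0.262]]
[74, 87, 57, 51, 2264] [ 0.521 -0.761  0.03 ] [ 0.721 -0.558  0.148]
[178, 90, 26, 33, 587] [ 0.411 -0.428  0.03 ] [ 0.494 -0.342  0.128]
[173, 157, 20, 21, 203] [ 0.61  -0.323  0.03 ] [ 0.677 -0.258  0.071]
[192, 217, 101, 84, 754] [ 0.621 -0.042  0.03 ] [0.919 0.17  0.199]
[355, 258, 31, 47, 824] [0.6   0.363 0.031] [0.7   0.487 0.112]
```

```bash
python3 -m crank '[{"dp":[0,0,-0.06],"delta_rot":[0,0,0],"fingers":1},{"dp":[0,0,-0.06],"delta_rot":[0,0,0],"fingers":1},{"dp":[0.055,-0.037,0],"delta_rot":[0,0,0],"fingers":1},{"dp":[0.055,-0.037,0],"delta_rot":[0,0,0],"fingers":1},{"dp":[0.055,-0.037,0],"delta_rot":[0,0,0],"fingers":1},{"dp":[0.055,-0.037,0],"delta_rot":[0,0,0],"fingers":1},{"dp":[0.055,-0.037,0],"delta_rot":[0,0,0],"fingers":1},{"dp":[0.055,-0.037,0],"delta_rot":[0,0,0],"fingers":1},{"dp":[0.055,-0.037,0],"delta_rot":[0,0,0],"fingers":1},{"dp":[0.055,-0.037,0],"delta_rot":[0,0,0],"fingers":1},{"dp":[0.055,-0.037,0],"delta_rot":[0,0,0],"fingers":1},{"dp":[0.055,-0.037,0],"delta_rot":[0,0,0],"fingers":1}]' 30
python3 -m crank '[{"dp":[0.055,-0.037,0],"delta_rot":[0,0,0],"fingers":1},{"dp":[0.055,-0.037,0],"delta_rot":[0,0,0],"fingers":1},{"dp":[0.055,-0.037,0],"delta_rot":[0,0,0],"fingers":1},{"dp":[0.055,-0.037,0],"delta_rot":[0,0,0],"fingers":1},{"dp":[0.055,-0.037,0],"delta_rot":[0,0,0],"fingers":1},{"dp":[0.055,-0.037,0],"delta_rot":[0,0,0],"fingers":1},{"dp":[0,0,0],"delta_rot":[0,0,-0.0195],"fingers":1},{"dp":[0,0,0],"delta_rot":[0,0,-0.0195],"fingers":1},{"dp":[0,0,0],"delta_rot":[0,0,-0.0195],"fingers":1},{"dp":[0,0,0],"delta_rot":[0,0,-0.0195],"fingers":1},{"dp":[0,0,0],"delta_rot":[0,0,-0.0195],"fingers":1},{"dp":[0,0,0],"delta_rot":[0,0,-0.0195],"fingers":1}]'
python3 -m crank '[{"dp":[0,0,0],"delta_rot":[0,0,-0.0195],"fingers":1},{"dp":[0,0,0],"delta_rot":[0,0,-0.0195],"fingers":1},{"dp":[0,0,0],"delta_rot":[0,0,-0.0195],"fingers":1},{"dp":[0,0,0],"delta_rot":[0,0,-0.0195],"fingers":1},{"dp":[0,0,0],"delta_rot":[0,0,-0.0195],"fingers":1},{"dp":[0,0,0],"delta_rot":[0,0,-0.0195],"fingers":1},{"dp":[0,0,0],"delta_rot":[0,0,-0.0195],"fingers":1},{"dp":[0,0,0],"delta_rot":[0,0,-0.0195],"fingers":1},{"dp":[0,0,0],"delta_rot":[0,0,-0.0195],"fingers":1},{"dp":[0,0,0],"delta_rot":[0,0,-0.0195],"fingers":1},{"dp":[0,0,0],"delta_rot":[0,0,-0.0195],"fingers":1},{"dp":[0,0,0],"delta_rot":[0,0,-0.0195],"fingers":1}]'
python3 -m crank '[{"dp":[0,0,0],"delta_rot":[0,0,-0.0195],"fingers":1},{"dp":[0,0,0],"delta_rot":[0,0,-0.0195],"fingers":1},{"dp":[0,0,0],"delta_rot":[0,0,-0.0195],"fingers":1},{"dp":[0,0,0],"delta_rot":[0,0,-0.0195],"fingers":1},{"dp":[0,0,0],"delta_rot":[0,0,-0.0195],"fingers":1},{"dp":[0,0,0],"delta_rot":[0,0,-0.0195],"fingers":1},{"dp":[0,0,0],"delta_rot":[0,0,0],"fingers":1}]'
cat >> h.py <<'E'
CAB=np.array([.7764,.039,0]);YAW=np.radians(10.6)
HIN=CAB+R.from_euler('z',YAW).apply([-.141,.108,0])
def st(manip):
    s=manip.sense();r=R.from_quat(s['tool_rot']);return s,np.array(s['tcp_pos']),r
def plan(manip,p,axes=None):  # axes: desired tool rotation matrix
    s,t,r=st(manip)
    print('tcp',t.round(4),'F',np.round(s['force'],1),'q',np.round(s['q'],2),'gap',round(s['finger_gap'],3),'t',s['t'])
    print('dp units',(r.inv().apply(np.array(p)-t)/.5).round(4))
    if axes is not None: print('rot units',((r.inv()*R.from_matrix(axes)).as_rotvec()/2/np.pi).round(4))
E
python3 - <<'E'
from h import *
from station import manip
a=np.radians(6.1+180);x=np.array([np.cos(a),np.sin(a),0]);z=np.array([0,0,-1.]);
plan(manip,[.603,-.070,.282],np.stack([x,np.cross(z,x),z],1))
p,d=manip.snapshot("wrist");cv2.imwrite("pics/w0.png",p[:,:,::-1])
print(HIN,manip.camera_model("wrist"))
E
```

```text
t: 1.1
tcp_pos: [0.397, -0.3332, 0.3636]
tool_rot: [0.988, 0.155, -0.0, -0.0]
force: [0.2, -0.6, 0.2]
finger_gap: 1.001
gripper_force: 0.0
t: 2.1
tcp_pos: [0.5194, -0.1784, 0.3634]
tool_rot: [0.865, 0.502, -0.0, -0.001]
force: [0.3, 0.7, 0.7]
finger_gap: 1.005
gripper_force: 0.0
t: 3.1
tcp_pos: [0.5193, -0.1785, 0.3634]
tool_rot: [0.305, 0.952, 0.0, -0.001]
force: [-0.5, 0.2, 0.1]
finger_gap: 0.999
gripper_force: 0.0
t: 3.68
tcp_pos: [0.5193, -0.1785, 0.3634]
tool_rot: [-0.056, 0.998, 0.0, -0.001]
force: [-0.3, -0.0, 0.3]
finger_gap: 1.002
gripper_force: 0.0
tcp [ 0.5193 -0.1785  0.3634] F [-0.3 -0.   0.3] q [-0.53  0.36  1.55 -0.    1.23 -2.22] gap 1.002 t 3.6833
dp units [-0.1907  0.1968  0.1628]
rot units [ 0.0001 -0.0002  0.0008]
[0.61793937 0.11921988 0.        ] {'fx': 332.93656589493946, 'fy': 332.93656589493946, 'cx': 282.9022162014602, 'cy': 209.93575044394922, 'k1': 0.023867560557381793, 'origin': array([ 0.44823563, -0.18753581,  0.43426206]), 'attitude': array([-0.09491265, -0.10623505,  0.73641827,  0.66135757])}
```

```bash
python3 -m crank '[{"dp":[-0.048,0.049,0],"delta_rot":[0,0,0],"fingers":1},{"dp":[-0.048,0.049,0],"delta_rot":[0,0,0],"fingers":1},{"dp":[-0.048,0.049,0],"delta_rot":[0,0,0],"fingers":1},{"dp":[-0.048,0.05,0],"delta_rot":[0,0,0],"fingers":1},{"dp":[0,0,0.05],"delta_rot":[0,0,0],"fingers":1},{"dp":[0,0,0.05],"delta_rot":[0,0,0],"fingers":1},{"dp":[0,0,0.04],"delta_rot":[0,0,0],"fingers":1},{"dp":[0,0,0.023],"delta_rot":[0,0,0],"fingers":1},{"dp":[0,0,0],"delta_rot":[0,0,0],"fingers":1}]'
python3 - <<'E'
from h import *
from station import manip
p,d=manip.snapshot("wrist");cv2.imwrite("pics/w1.png",p[:,:,::-1])
E
```

```text
t: 4.48
tcp_pos: [0.6027, -0.0698, 0.2793]
tool_rot: [-0.054, 0.999, 0.001, -0.003]
force: [-0.4, -0.2, 0.4]
finger_gap: 1.004
gripper_force: 0.0
```

View pics/w1.png

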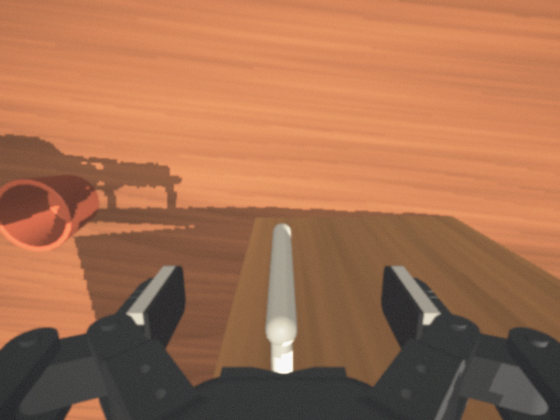

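The bar's top is at (281,335), centred between the open fingers at about x=165 and x=400. I'll close on it.

```bash
python3 -m crank '[{"dp":[0,0,0],"delta_rot":[0,0,0],"fingers":-1},{"dp":[0,0,0],"delta_rot":[0,0,0],"fingers":-1},{"dp":[0,0,0],"delta_rot":[0,0,0],"fingers":-1},{"dp":[0,0,0],"delta_rot":[0,0,0],"fingers":-1},{"dp":[0,0,0],"delta_rot":[0,0,0],"fingers":-1},{"dp":[0,0,0],"delta_rot":[0,0,0],"fingers":-1},{"dp":[0,0,0],"delta_rot":[0,0,0],"fingers":-1},{"dp":[0,0,0],"delta_rot":[0,0,0],"fingers":-1}]' 30
python3 - <<'E'
from h import *
from station import manip
s,t,r=st(manip);x=r.as_matrix()[:,0];print(t,np.degrees(np.arctan2(x[1],x[0])),np.round(s['q'],2))
# rigid turn: per-row step of 6 deg about hinge, in tool axes
v=r.inv().apply(t-HIN);v[2]=0;print('radius',np.linalg.norm(v))
for sg in(6,):
    w=R.from_rotvec([0,0,np.radians(sg)]).apply(v)-v   # tool z down: + = clockwise
    print(w/.5,sg/360)
# end
for th in(90,96,100,106): 
    e=HIN+R.from_euler('z',-th+4.5,degrees=True).apply(t-HIN);print(th,e,np.hypot(e[0],e[1]))
E
```

```text
t: 5.2
tcp_pos: [0.6044, -0.0702, 0.283]
tool_rot: [-0.055, 0.998, -0.0, 0.0]
force: [-0.3, 0.7, 2.4]
finger_gap: 0.122
gripper_force: 29.2
[ 0.60441624 -0.07020938  0.2829623 ] -173.7105252828246 [-0.3   0.53  1.5   0.    1.11 -1.98]
radius 0.1899267668174979
[0.03869421 0.00914415 0.        ] 0.016666666666666666
90 [0.42803305 0.11783887 0.2829623 ] 0.4439575323666462
96 [0.42892902 0.13769705 0.2829623 ] 0.45048927079160117
100 [0.43067834 0.15083674 0.2829623 ] 0.4563283429552953
106 [0.43500904 0.17023764 0.2829623 ] 0.4671335146849006
```

```bash
python3 -m crank '[{"dp":[0.0387,0.0091,0],"delta_rot":[0,0,0.01667],"fingers":-1},{"dp":[0.0387,0.0091,0],"delta_rot":[0,0,0.01667],"fingers":-1},{"dp":[0.0387,0.0091,0],"delta_rot":[0,0,0.01667],"fingers":-1},{"dp":[0.0387,0.0091,0],"delta_rot":[0,0,0.01667],"fingers":-1},{"dp":[0.0387,0.0091,0],"delta_rot":[0,0,0.01667],"fingers":-1},{"dp":[0,0,0],"delta_rot":[0,0,0],"fingers":-1}]'
cat > t.py <<'E'
from h import *
from station import manip
s,t,r=st(manip);v=t-HIN
print(t,'radius',np.hypot(v[0],v[1]),'ang',np.degrees(np.arctan2(v[1],v[0]))%360,'F',np.round(s['force'],1),np.round(s['q'],2))
v=r.inv().apply(v);v[2]=0;print((R.from_rotvec([0,0,np.radians(6)]).apply(v)-v)/.5)
E
python3 t.py
```

```text
t: 5.7
tcp_pos: [0.5084, -0.0363, 0.283]
tool_rot: [0.207, 0.978, 0.001, -0.001]
force: [0.1, -0.8, 0.9]
finger_gap: 0.113
gripper_force: 30.2
[ 0.50836468 -0.03627004  0.28298497] radius 0.19022020692813074 ang 234.82741424277293 F [ 0.1 -0.8  0.9] [-0.29  0.4   1.74  0.    1.   -1.45]
[0.03852331 0.00997495 0.        ]
```

```bash
python3 -m crank '[{"dp":[0.0386,0.0096,0],"delta_rot":[0,0,0.01667],"fingers":-1},{"dp":[0.0386,0.0096,0],"delta_rot":[0,0,0.01667],"fingers":-1},{"dp":[0.0386,0.0096,0],"delta_rot":[0,0,0.01667],"fingers":-1},{"dp":[0.0386,0.0096,0],"delta_rot":[0,0,0.01667],"fingers":-1},{"dp":[0.0386,0.0096,0],"delta_rot":[0,0,0.01667],"fingers":-1},{"dp":[0.0386,0.0096,0],"delta_rot":[0,0,0.01667],"fingers":-1},{"dp":[0,0,0],"delta_rot":[0,0,0],"fingers":-1}]'
python3 t.py
python3 -m crank '[{"dp":[0.0386,0.0096,0],"delta_rot":[0,0,0.01667],"fingers":-1},{"dp":[0.0386,0.0096,0],"delta_rot":[0,0,0.01667],"fingers":-1},{"dp":[0.0386,0.0096,0],"delta_rot":[0,0,0.01667],"fingers":-1},{"dp":[0.0386,0.0096,0],"delta_rot":[0,0,0.01667],"fingers":-1},{"dp":[0.0386,0.0096,0],"delta_rot":[0,0,0.01667],"fingers":-1},{"dp":[0,0,0],"delta_rot":[0,0,0],"fingers":-1}]'
python3 t.py
```

```text
t: 6.28
tcp_pos: [0.4383, 0.0571, 0.2829]
tool_rot: [0.498, 0.867, 0.0, -0.001]
force: [-3.5, -1.7, 5.1]
finger_gap: 0.115
gripper_force: 31.5
[0.43833846 0.05707946 0.28292179] radius 0.19004715100360103 ang 199.08519344649176 F [-3.5 -1.7  5.1] [-0.12  0.32  1.9   0.    0.93 -0.65]
[0.03861396 0.0098163  0.        ]
t: 6.78
tcp_pos: [0.4319, 0.1556, 0.2829]
tool_rot: [0.706, 0.709, -0.0, -0.001]
force: [-5.4, -0.0, 9.7]
finger_gap: 0.117
gripper_force: 32.0
[0.43186091 0.15557964 0.28290779] radius 0.1895975336263791 ang 168.94370514099654 F [-5.4 -0.   9.7] [0.1  0.34 1.86 0.   0.95 0.1 ]
[0.03858306 0.00990675 0.        ]
```

```bash
python3 -m crank '[{"dp":[0,0,0],"delta_rot":[0,0,0],"fingers":1},{"dp":[0,0,0],"delta_rot":[0,0,0],"fingers":1},{"dp":[0,0,0],"delta_rot":[0,0,0],"fingers":1},{"dp":[0,0,0],"delta_rot":[0,0,0],"fingers":1},{"dp":[0,0,0],"delta_rot":[0,0,0],"fingers":1},{"dp":[0,0,0],"delta_rot":[0,0,0],"fingers":1},{"dp":[0,0,-0.04],"delta_rot":[0,0,0],"fingers":1},{"dp":[0,0,-0.06],"delta_rot":[0,0,0],"fingers":1},{"dp":[0,0,-0.07],"delta_rot":[0,0,0],"fingers":1},{"dp":[0,0,-0.07],"delta_rot":[0,0,0],"fingers":1},{"dp":[0,0,0],"delta_rot":[0,0,0],"fingers":1}]'
python3 -m crank '[{"dp":[-0.06,0.02,0],"delta_rot":[0,0,0],"fingers":1},{"dp":[-0.06,0.02,0],"delta_rot":[0,0,0],"fingers":1},{"dp":[-0.06,0.02,0],"delta_rot":[0,0,0],"fingers":1},{"dp":[-0.06,0.02,0],"delta_rot":[0,0,0],"fingers":1},{"dp":[-0.06,0.02,0],"delta_rot":[0,0,0],"fingers":1},{"dp":[0,0,0],"delta_rot":[0,0,-0.0196],"fingers":1},{"dp":[0,0,0],"delta_rot":[0,0,-0.0196],"fingers":1},{"dp":[0,0,0],"delta_rot":[0,0,-0.0196],"fingers":1},{"dp":[0,0,0],"delta_rot":[0,0,-0.0196],"fingers":1},{"dp":[0,0,0],"delta_rot":[0,0,-0.0196],"fingers":1},{"dp":[0,0,0],"delta_rot":[0,0,-0.0196],"fingers":1},{"dp":[0,0,0],"delta_rot":[0,0,-0.0196],"fingers":1}]'
python3 -m crank '[{"dp":[0,0,0],"delta_rot":[0,0,-0.0196],"fingers":1},{"dp":[0,0,0],"delta_rot":[0,0,-0.0196],"fingers":1},{"dp":[0,0,0],"delta_rot":[0,0,-0.0196],"fingers":1},{"dp":[0,0,0],"delta_rot":[0,0,-0.0196],"fingers":1},{"dp":[0,0,0],"delta_rot":[0,0,-0.0196],"fingers":1},{"dp":[0,0,0],"delta_rot":[0,0,-0.0196],"fingers":1},{"dp":[0,0,0],"delta_rot":[0,0,-0.0196],"fingers":1},{"dp":[0,0,0],"delta_rot":[0,0,0],"fingers":1}]'
cat >> h.py <<'E'
X=np.array([np.cos(YAW),np.sin(YAW),0]);Y=np.array([-np.sin(YAW),np.cos(YAW),0]);Z=np.array([0,0,1.])
def c2w(p): return CAB+p[0]*X+p[1]*Y+p[2]*Z
def w2c(P): return (np.asarray(P)-CAB)@np.stack([X,Y,Z],1)
def ax(p):
    z=np.cos(np.radians(p))*X-np.sin(np.radians(p))*Z;return np.stack([np.cross(Y,z),Y,z],1)
E
python3 - <<'E'
from h import *
from station import manip
from scipy.optimize import least_squares
s,t,r=st(manip);q=s['q'];print(t)
D=[(.527,1.433,.614,.304),(.53,1.5,.598,.283),(.34,1.86,.445,.283),(q[1],q[2],np.sqrt(t[0]**2+t[1]**2-.112**2),t[2])]
f=lambda k:[e for a,b,rr,z in D for e in(k[0]+k[1]*np.sin(a)+k[2]*np.sin(a+b)-rr,k[3]+k[1]*np.cos(a)+k[2]*np.cos(a+b)-z)]
o=least_squares(f,[0,.4,.4,.1]);print(o.x,o.cost)
plan(manip,c2w([-.30,0,.36]),ax(60))
p,d=manip.snapshot("scene");cv2.imwrite("pics/scene1.png",p[:,:,::-1]);np.save("pics/scene1.npy",d)
E
```

```text
t: 7.7
tcp_pos: [0.4358, 0.1533, 0.409]
tool_rot: [0.705, 0.709, 0.006, 0.005]
force: [-0.2, 0.0, -0.1]
finger_gap: 1.003
gripper_force: 0.0
t: 8.7
tcp_pos: [0.4831, 0.0031, 0.4018]
tool_rot: [0.342, 0.94, -0.0, -0.0]
force: [-0.2, 0.1, 0.3]
finger_gap: 0.997
gripper_force: 0.0
t: 9.37
tcp_pos: [0.4832, 0.0032, 0.4019]
tool_rot: [-0.08, 0.997, 0.0, -0.0]
force: [0.3, 1.0, 0.9]
finger_gap: 1.0
gripper_force: 0.0
[0.4831516  0.00320106 0.40188005]
[-0.03816577  0.56966872  0.3877118  -0.03655935] 0.00039566816298032445
tcp [0.4832 0.0032 0.4019] F [0.3 1.  0.9] q [-0.23  0.22  1.64 -0.    1.28 -1.96] gap 1.0 t 9.3667
dp units [ 0.0093 -0.0378  0.0838]
rot units [-0.001  -0.0834 -0.0039]
```

View pics/scene1.png

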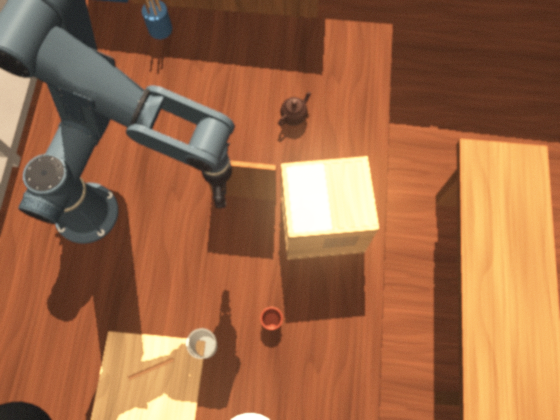

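The scene view shows the door standing open as a thin strip at about (230–277,165), square to the cabinet front. The cups and the dark pot have not moved. Next I'll pitch the tool up to look in.

```bash
python3 -m crank '[{"dp":[0,-0.019,0.03],"delta_rot":[0,-0.0167,-0.001],"fingers":1},{"dp":[0,-0.019,0.03],"delta_rot":[0,-0.0167,-0.001],"fingers":1},{"dp":[0,0,0],"delta_rot":[0,-0.0167,-0.001],"fingers":1},{"dp":[0,0,0],"delta_rot":[0,-0.0167,-0.001],"fingers":1},{"dp":[0,0,0],"delta_rot":[0,-0.0167,0],"fingers":1},{"dp":[0,0,0],"delta_rot":[0,0,0],"fingers":1}]'
python3 - <<'E'
from h import *
from station import manip
plan(manip,c2w([-.25,0,.2]),ax(60))
c=manip.camera_model("wrist");p,d=manip.snapshot("wrist");cv2.imwrite("pics/w2.png",p[:,:,::-1]);np.save("pics/w2.npy",d);np.save("pics/w2c.npy",c,allow_pickle=True)
E
```

```text
t: 9.92
tcp_pos: [0.4849, -0.0147, 0.3706]
tool_rot: [-0.086, 0.962, 0.023, 0.257]
force: [-0.5, 0.7, 0.2]
finger_gap: 0.999
gripper_force: 0.0
tcp [ 0.4849 -0.0147  0.3706] F [-0.5  0.7  0.2] q [-0.39  0.13  1.96  0.46  0.65 -2.45] gap 0.999 t 9.9167
dp units [ 0.0896 -0.0009  0.3421]
rot units [-0.0006 -0.0003 -0.001 ]
```

View pics/w2.png

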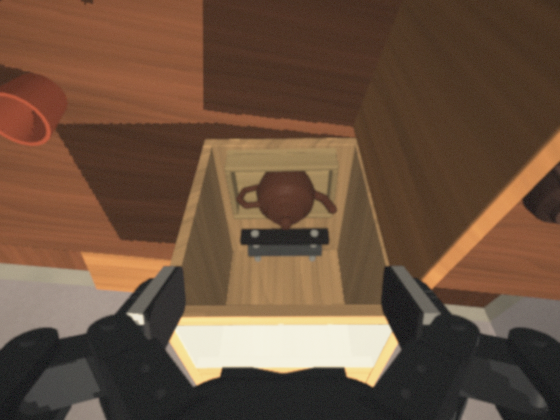

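The wrist view is upside down. The tray is at about (232–335,165–215) with the teapot at (287,195), and the black stop bar behind it is at about (285,237).

```bash
cat > k.py <<'E'
from h import *
from scipy.optimize import least_squares
Dt=[([-1.438,.527,1.433,0,1.181,-.178],[.191,-.595,.304]),([-.53,.36,1.55,0,1.23,-2.22],[.5193,-.1785,.3634]),([-.30,.53,1.5,0,1.11,-1.98],[.6044,-.0702,.283]),
([-.29,.4,1.74,0,1,-1.45],[.5084,-.0363,.283]),([.1,.34,1.86,0,.95,.1],[.4319,.1556,.2829]),([-.12,.32,1.9,0,.93,-.65],[.4383,.0571,.2829]),([-.23,.22,1.64,0,1.28,-1.96],[.4832,.0032,.4019]),([-.39,.13,1.96,.46,.65,-2.45],[.4849,-.0147,.3706])]
E=lambda a,x:R.from_euler(a,x)
def rot(q,s=1): return E('z',q[0])*E('y',q[1]+q[2])*E('z',s*q[3])*E('y',q[4])*E('z',q[5]+np.pi/2)
def fk(q,k,s=1):
    return E('z',q[0]).apply([k[0],k[1],k[2]])+(E('z',q[0])*E('y',q[1])).apply([0,0,k[3]])+(E('z',q[0])*E('y',q[1]+q[2])).apply([k[4],0,k[5]])+(E('z',q[0])*E('y',q[1]+q[2])*E('z',s*q[3])*E('y',q[4])).apply([k[6],0,k[7]])
def ik(p,A,q0,k):
    f=lambda q:np.r_[(fk(q,k)-p)*10,(rot(q).inv()*R.from_matrix(A)).as_rotvec()]
    o=least_squares(f,q0);return o.x,np.abs(o.fun).max()
def fit():
    o=least_squares(lambda k:np.concatenate([fk(q,k)-p for q,p in Dt]+[.02*np.array([k[0],k[4],k[6]])]),[0,.11,.2,.4,0,.4,0,.25]);return o.x,o.fun
E
python3 - <<'E'
from k import *
k,f=fit();print(k.round(3),abs(f).max())
print(rot(Dt[-1][0]).as_quat().round(3))
tip=.073
for nm,fl in(("rear",1),("front",-1)):
  for p in(50,60):
    q=np.array(Dt[-1][0],float)
    A=ax(p)
    if fl<0: A=A@np.diag([-1,-1,1]); q[5]+=np.pi
    for x in(-.3,-.2,-.125,-.09,-.05):
        q,e=ik(c2w([x,0,.045])-tip*A[:,2],A,q,k);print(nm,p,x,q.round(2),round(e,4))
d=np.load("pics/w2.npy");c=np.load("pics/w2c.npy",allow_pickle=True).item();P=w2c(cloud(d,c).reshape(-1,3)).reshape(420,560,3)
for lo,hi,nm in((.05,.062,'tray top/stop'),):
    m=(P[...,2]>lo)&(P[...,2]<hi)&(abs(P[...,1])<.097)&(abs(P[...,0])<.2)
    for y in(-.06,-.03,0,.03,.06):
        s=np.sort(P[m&(abs(P[...,1]-y)<.006)][:,0]);print(y,np.histogram(s,np.arange(-.14,.12,.01))[0],s[:1].round(3))
for u,v in((287,166),(255,166),(315,166),(287,172),(285,232),(285,237),(285,243),(250,255),(287,195),(240,165),(330,165)):print(u,v,P[v,u].round(3))
for x in (-.11,-.07,0):
  m=(abs(P[...,0]-x)<.01)&(abs(P[...,2]-.13)<.02);print(x,np.sort(P[m][:,1])[[5,-5]].round(3))
E
```

```text
[ 0.003  0.111  0.264  0.589  0.108  0.384 -0.     0.223] 0.002501355972774967
[-0.085  0.962  0.023  0.258]
rear 50 -0.3 [-0.55  0.92  2.46  2.55  0.89 -4.92] 0.0
rear 50 -0.2 [-0.37  0.82  2.19  2.48  0.59 -4.58] 0.0
rear 50 -0.125 [-0.28  0.81  2.    2.36  0.42 -4.35] 0.0
rear 50 -0.09 [-0.25  0.82  1.91  2.27  0.36 -4.21] 0.0
rear 50 -0.05 [-0.22  0.83  1.81  2.11  0.3  -4.02] 0.0
rear 60 -0.3 [-0.46  0.76  2.33 -0.7  -0.49 -1.51] 0.0
rear 60 -0.2 [-0.32  0.74  2.08 -1.05 -0.28 -0.98] 0.0
rear 60 -0.125 [-0.24  0.76  1.89 -1.61 -0.21 -0.33] 0.0
rear 60 -0.09 [-0.21  0.78  1.8  -1.94 -0.21  0.02] 0.0
rear 60 -0.05 [-0.19  0.8   1.7  -2.25 -0.24  0.37] 0.0
front 50 -0.3 [-0.55  0.92  2.46  2.55  0.89 -1.78] 0.0
front 50 -0.2 [-0.37  0.82  2.19  2.48  0.59 -1.44] 0.0
front 50 -0.125 [-0.28  0.81  2.    2.36  0.42 -1.21] 0.0
front 50 -0.09 [-0.25  0.82  1.91  2.27  0.36 -1.07] 0.0
front 50 -0.05 [-0.22  0.83  1.81  2.11  0.3  -0.88] 0.0
front 60 -0.3 [-0.46  0.76  2.33 -0.7  -0.49  1.63] 0.0
front 60 -0.2 [-0.32  0.74  2.08 -1.05 -0.28  2.16] 0.0
front 60 -0.125 [-0.24  0.76  1.89 -1
[... 285 characters left out ...]
  0 21  7  0  0  0  0
  1] [-0.12]
0 [ 0  3 90 11  0  0  0  0  0  0  0  0  0  0  0  0  0  1 19  6  0  0  0  0
  1] [-0.12]
0.03 [ 0 17 43 14 31  1  0  0  0  0  0 11  0  0  0  0  0  1 22  5  0  0  0  0
  2] [-0.121]
0.06 [ 0 28 45 22 21 17 20 15  1  0  2 43  0  0  0  0  0  1 23  2  0  0  0  0
  3] [-0.122]
287 166 [-0.119  0.004  0.055]
255 166 [-0.119 -0.038  0.055]
315 166 [-0.12   0.04   0.056]
287 172 [-0.111  0.004  0.058]
285 232 [0.04  0.001 0.034]
285 237 [0.039 0.001 0.046]
285 243 [0.049 0.001 0.05 ]
250 255 [ 0.086 -0.061  0.048]
287 195 [-0.097  0.003  0.087]
240 165 [-0.119 -0.058  0.052]
330 165 [-0.121  0.059  0.056]
-0.11 [-0.1    0.097]
-0.07 [-0.1    0.098]
0 [-0.1    0.098]
```

Run:
```python
from k import *
k,f=fit();F=np.diag([-1,-1,1])
q=np.array(Dt[-1][0],float);q[5]+=np.pi
L=[]
for p in range(60,37,-4): L.append((p,-.30,.37))
for x,z in((-.30,.30),(-.30,.2),(-.28,.12),(-.24,.081),(-.2,.081),(-.18,.081),(-.15,.081),(-.114,.081)): L.append((40,x,z))
for p,x,z in L:
    A=ax(p)@F;q,e=ik(c2w([x,0,z]),A,q,k)
    w=c2w([x,0,z])-k[7]*A[:,2]
    Rf=E('z',q[0])*E('y',q[1]+q[2]);mn=9
    el=w-Rf.apply([0,0,k[5]])
    pts=np.array([w+(el-w)*t for t in np.linspace(0,1,30)]);pc=w2c(pts)
    low=pc[(pc[:,2]<.34)]
    print(p,x,z,q.round(2),round(e,3),'wrist',w2c(w).round(3),'low ymax',low[:,1].max().round(3) if len(low) else None,'at',low[np.argmax(low[:,1])].round(3) if len(low) else '')
```

```text
60 -0.3 0.37 [-0.4   0.13  1.97  0.47  0.65  0.67] 0.0 wrist [-0.412 -0.     0.563] low ymax None at 
56 -0.3 0.37 [-0.42  0.12  2.01  0.6   0.6   0.53] 0.0 wrist [-0.425  0.     0.555] low ymax None at 
52 -0.3 0.37 [-0.44  0.12  2.04  0.76  0.55  0.37] 0.0 wrist [-0.437  0.     0.546] low ymax None at 
48 -0.3 0.37 [-0.46  0.12  2.08  0.95  0.52  0.17] 0.0 wrist [-0.449 -0.     0.536] low ymax None at 
44 -0.3 0.37 [-0.49  0.12  2.12  1.16  0.51 -0.05] 0.0 wrist [-0.461  0.     0.525] low ymax None at 
40 -0.3 0.37 [-0.51  0.13  2.16  1.38  0.52 -0.27] 0.0 wrist [-0.471  0.     0.513] low ymax None at 
40 -0.3 0.3 [-0.51  0.31  2.27  1.87  0.54 -0.84] 0.0 wrist [-0.471  0.     0.443] low ymax None at 
40 -0.3 0.2 [-0.51  0.63  2.37  2.36  0.77 -1.45] 0.0 wrist [-0.471  0.     0.343] low ymax None at 
40 -0.28 0.12 [-0.47  0.89  2.35  2.53  0.95 -1.64] 0.0 wrist [-0.451  0.     0.263] low ymax 0.0 at [-0.451  0.     0.263]
40 -0.24 0.081 [-0.4   0.96  2.23  2.58  0.92 -1.61] 0.0 wrist [-0.411  0.     0.224] low ymax 0.0 at [-0.411  0.     0.224]
40 -0.2 0.081 [-0.34  0.93  2.13  2.58  0.81 -1.52] 0.0 wrist [-0.371 -0.     0.224] low ymax 0.004 at [-0.378  0.004  0.33 ]
40 -0.18 0.081 [-0.32  0.92  2.08  2.57  0.76 -1.48] 0.0 wrist [-0.351  0.     0.224] low ymax 0.007 at [-0.364  0.007  0.33 ]
40 -0.15 0.081 [-0.29  0.92  2.01  2.56  0.68 -1.42] 0.0 wrist [-0.321  0.     0.224] low ymax 0.01 at [-0.341  0.01   0.328]
40 -0.114 0.081 [-0.25  0.91  1.92  2.53  0.6  -1.34] 0.0 wrist [-0.285  0.     0.224] low ymax 0.015 at [-0.318  0.015  0.338]
```

```bash
python3 -m crank '[{"dp":[0,0,0],"delta_rot":[0,0,0.0196],"fingers":0},{"dp":[0,0,0],"delta_rot":[0,0,0.0196],"fingers":0},{"dp":[0,0,0],"delta_rot":[0,0,0.0196],"fingers":0},{"dp":[0,0,0],"delta_rot":[0,0,0.0196],"fingers":0},{"dp":[0,0,0],"delta_rot":[0,0,0.0196],"fingers":0},{"dp":[0,0,0],"delta_rot":[0,0,0.0196],"fingers":0},{"dp":[0,0,0],"delta_rot":[0,0,0.0196],"fingers":0},{"dp":[0,0,0],"delta_rot":[0,0,0.0196],"fingers":0},{"dp":[0,0,0],"delta_rot":[0,0,0.0196],"fingers":0},{"dp":[0,0,0],"delta_rot":[0,0,0.0196],"fingers":0},{"dp":[0,0,0],"delta_rot":[0,0,0.0196],"fingers":0},{"dp":[0,0,0],"delta_rot":[0,0,0.0196],"fingers":0}]'
python3 -m crank '[{"dp":[0,0,0],"delta_rot":[0,0,0.0196],"fingers":0},{"dp":[0,0,0],"delta_rot":[0,0,0.0196],"fingers":0},{"dp":[0,0,0],"delta_rot":[0,0,0.0196],"fingers":0},{"dp":[0,0,0],"delta_rot":[0,0,0.0196],"fingers":0},{"dp":[0,0,0],"delta_rot":[0,0,0.0196],"fingers":0},{"dp":[0,0,0],"delta_rot":[0,0,0.0196],"fingers":0},{"dp":[0,0,0],"delta_rot":[0,0,0.0196],"fingers":0},{"dp":[0,0,0],"delta_rot":[0,0,0.0196],"fingers":0},{"dp":[0,0,0],"delta_rot":[0,0,0.0196],"fingers":0},{"dp":[0,0,0],"delta_rot":[0,0,0.0196],"fingers":0},{"dp":[0,0,0],"delta_rot":[0,0,0.0196],"fingers":0},{"dp":[0,0,0],"delta_rot":[0,0,0.0196],"fingers":0}]'
python3 -m crank '[{"dp":[0,0,0],"delta_rot":[0,0,0.0196],"fingers":0},{"dp":[0,0,0],"delta_rot":[0,0,0.009],"fingers":0},{"dp":[0,0,0],"delta_rot":[0,0.008,0],"fingers":0},{"dp":[0,0,0],"delta_rot":[0,0.008,0],"fingers":0},{"dp":[0,0,0],"delta_rot":[0,0.008,0],"fingers":0},{"dp":[0,0,0],"delta_rot":[0,0.008,0],"fingers":0},{"dp":[0,0,0],"delta_rot":[0,0.008,0],"fingers":0},{"dp":[0,0,0],"delta_rot":[0,0.008,0],"fingers":0},{"dp":[0,0,0],"delta_rot":[0,0.008,0],"fingers":0},{"dp":[0,0,0],"delta_rot":[0,0,0],"fingers":0}]'
python3 - <<'E'
from h import *
from station import manip
F=np.diag([-1,-1,1])
plan(manip,c2w([-.27,0,.081]),ax(40)@F);print(w2c(st(manip)[1]))
E
```

```text
t: 10.97
tcp_pos: [0.489, -0.0153, 0.373]
tool_rot: [0.585, 0.769, 0.19, 0.176]
force: [0.1, 0.0, -0.9]
finger_gap: 0.501
gripper_force: 0.0
t: 11.97
tcp_pos: [0.489, -0.0153, 0.373]
tool_rot: [0.95, 0.174, 0.259, 0.002]
force: [0.6, 0.6, 0.1]
finger_gap: 0.498
gripper_force: 0.0
t: 12.8
tcp_pos: [0.4883, -0.0148, 0.3721]
tool_rot: [0.901, 0.086, 0.422, -0.038]
force: [0.4, 0.6, -0.3]
finger_gap: 0.5
gripper_force: 0.0
tcp [ 0.4883 -0.0148  0.3721] F [ 0.4  0.6 -0.3] q [-0.5   0.14  2.14  1.37  0.52 -0.25] gap 0.5 t 12.8
dp units [-0.4176 -0.0024  0.4081]
rot units [ 0.0001 -0.0005  0.0009]
[-2.93100366e-01  6.81030368e-05  3.72051459e-01]
```

```bash
python3 -m crank '[{"dp":[-0.03,0,0.029],"delta_rot":[0,0,0],"fingers":0},{"dp":[-0.03,0,0.029],"delta_rot":[0,0,0],"fingers":0},{"dp":[-0.03,0,0.029],"delta_rot":[0,0,0],"fingers":0},{"dp":[-0.03,0,0.029],"delta_rot":[0,0,0],"fingers":0},{"dp":[-0.03,0,0.029],"delta_rot":[0,0,0],"fingers":0},{"dp":[-0.03,0,0.029],"delta_rot":[0,0,0],"fingers":0},{"dp":[-0.03,0,0.029],"delta_rot":[0,0,0],"fingers":0},{"dp":[-0.03,0,0.029],"delta_rot":[0,0,0],"fingers":0},{"dp":[-0.03,0,0.029],"delta_rot":[0,0,0],"fingers":0},{"dp":[-0.03,0,0.029],"delta_rot":[0,0,0],"fingers":0},{"dp":[0,0,0],"delta_rot":[0,0,0],"fingers":0}]'
cat > t2.py <<'E'
from h import *
from station import manip
import sys
F=np.diag([-1,-1,1]);x=float(sys.argv[1])
plan(manip,c2w([x,0,.081]),ax(40)@F);s,t,r=st(manip);print('cab',w2c(t).round(4),'push F',np.round(-np.array(s['force'])@X,2),'1mm fwd',(r.inv().apply(X)*.002).round(5))
E
python3 t2.py -.24
```

```text
t: 13.72
tcp_pos: [0.5051, -0.0135, 0.1605]
tool_rot: [0.902, 0.086, 0.421, -0.04]
force: [-0.6, 0.0, -0.0]
finger_gap: 0.502
gripper_force: 0.0
tcp [ 0.5051 -0.0135  0.1605] F [-0.6  0.  -0. ] q [-0.47  0.75  2.31  2.44  0.81 -1.5 ] gap 0.502 t 13.7167
dp units [-0.0752 -0.0032  0.1577]
rot units [-0.0005 -0.0001  0.0006]
cab [-0.2763 -0.0017  0.1605] push F 0.57 1mm fwd [1.28e-03 1.00e-05 1.53e-03]
```

```bash
python3 -m crank '[{"dp":[-0.015,0,0.032],"delta_rot":[0,0,0],"fingers":0},{"dp":[-0.015,-0.001,0.032],"delta_rot":[0,0,0],"fingers":0},{"dp":[-0.015,-0.001,0.032],"delta_rot":[0,0,0],"fingers":0},{"dp":[-0.015,-0.001,0.032],"delta_rot":[0,0,0],"fingers":0},{"dp":[-0.015,0,0.03],"delta_rot":[0,0,0],"fingers":0},{"dp":[0.013,0,0.015],"delta_rot":[0,0,0],"fingers":0},{"dp":[0.013,0,0.015],"delta_rot":[0,0,0],"fingers":0},{"dp":[0.013,0,0.015],"delta_rot":[0,0,0],"fingers":0},{"dp":[0.013,0,0.015],"delta_rot":[0,0,0],"fingers":0},{"dp":[0,0,0],"delta_rot":[0,0,0],"fingers":0}]'
python3 t2.py -.18
python3 - <<'E'
from h import *
from station import manip
p,d=manip.snapshot("wrist");cv2.imwrite("pics/w3.png",p[:,:,::-1])
E
```

```text
t: 14.55
tcp_pos: [0.5821, 0.0019, 0.0881]
tool_rot: [0.899, 0.088, 0.427, -0.037]
force: [1.2, -1.0, -0.4]
finger_gap: 0.5
gripper_force: 0.0
tcp [0.5821 0.0019 0.0881] F [ 1.2 -1.  -0.4] q [-0.34  0.92  2.11  2.56  0.79 -1.5 ] gap 0.5 t 14.55
dp units [ 0.0115 -0.0014  0.0366]
rot units [ 0.0001 -0.0019  0.0016]
cab [-0.1978 -0.0007  0.0881] push F -1.04 1mm fwd [1.27e-03 1.00e-05 1.55e-03]
```

View pics/w3.png

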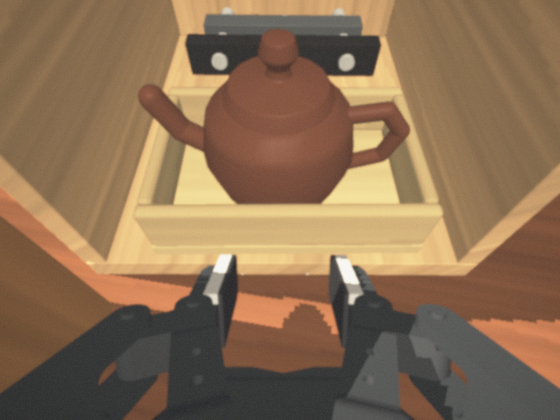

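The wrist view shows the tray front at (138–440,205–250). The fingers, at x≈225 and x≈345, are centred just in front of it, the teapot is upright, and the stop is behind at row 55. I'll drop about 6 mm and advance.

```bash
python3 -m crank '[{"dp":[-0.0046,-0.001,0.0038],"delta_rot":[0,-0.001,0.001],"fingers":0},{"dp":[-0.0046,0,0.0038],"delta_rot":[0,-0.001,0],"fingers":0},{"dp":[0.0038,0,0.0046],"delta_rot":[0,0,0],"fingers":0},{"dp":[0.0038,0,0.0046],"delta_rot":[0,0,0],"fingers":0},{"dp":[0.0038,0,0.0046],"delta_rot":[0,0,0],"fingers":0},{"dp":[0,0,0],"delta_rot":[0,0,0],"fingers":0}]'
python3 t2.py -.18
python3 -m crank '[{"dp":[0.0038,0,0.0046],"delta_rot":[0,0,0],"fingers":0},{"dp":[0.0038,0,0.0046],"delta_rot":[0,0,0],"fingers":0},{"dp":[0.0026,0,0.0031],"delta_rot":[0,0,0],"fingers":0}]'
python3 t2.py -.17
```

```text
t: 15.1
tcp_pos: [0.5877, 0.0032, 0.0798]
tool_rot: [0.904, 0.084, 0.418, -0.037]
force: [-1.5, 0.1, 0.6]
finger_gap: 0.495
gripper_force: 0.0
tcp [0.5877 0.0032 0.0798] F [-1.5  0.1  0.6] q [-0.33  0.92  2.09  2.57  0.76 -1.48] gap 0.495 t 15.1
dp units [ 0.0174 -0.001   0.0168]
rot units [0.0005 0.0012 0.0003]
cab [-0.1921 -0.0005  0.0798] push F 1.42 1mm fwd [ 0.0013  -0.       0.00152]
t: 15.35
tcp_pos: [0.5953, 0.0048, 0.0797]
tool_rot: [0.904, 0.084, 0.417, -0.037]
force: [0.3, -0.1, 0.3]
finger_gap: 0.501
gripper_force: 0.0
tcp [0.5953 0.0048 0.0797] F [ 0.3 -0.1  0.3] q [-0.32  0.92  2.07  2.56  0.74 -1.47] gap 0.501 t 15.35
dp units [ 0.0207 -0.0007  0.0201]
rot units [0.0005 0.0013 0.0003]
cab [-0.1843 -0.0003  0.0797] push F -0.31 1mm fwd [ 0.0013  -0.       0.00152]
```

```bash
for i in 1 2 3; do :; done
python3 -m crank '[{"dp":[0.0038,0,0.0046],"delta_rot":[0,0,0],"fingers":0},{"dp":[0.0038,0,0.0046],"delta_rot":[0,0,0],"fingers":0},{"dp":[0.0038,0,0.0046],"delta_rot":[0,0,0],"fingers":0}]' | grep -E 'tcp|force'
python3 -m crank '[{"dp":[0.0038,0,0.0046],"delta_rot":[0,0,0],"fingers":0},{"dp":[0.0038,0,0.0046],"delta_rot":[0,0,0],"fingers":0},{"dp":[0.0038,0,0.0046],"delta_rot":[0,0,0],"fingers":0}]' | grep -E 'tcp|force'
python3 t2.py -.16
```

```text
tcp_pos: [0.6033, 0.0067, 0.0794]
force: [-4.4, -0.4, 3.3]
gripper_force: 2.0
tcp_pos: [0.6123, 0.0081, 0.0793]
force: [-4.0, -1.0, 2.4]
gripper_force: 1.9
tcp [0.6123 0.0081 0.0793] F [-4.  -1.   2.4] q [-0.3   0.92  2.03  2.56  0.69 -1.43] gap 0.498 t 15.85
dp units [ 0.0116 -0.0003  0.0085]
rot units [0.0005 0.0015 0.0002]
cab [-1.67e-01 -1.00e-04  7.93e-02] push F 4.08 1mm fwd [ 0.0013  -0.       0.00152]
```

```bash
python3 -m crank '[{"dp":[0.0038,0,0.0046],"delta_rot":[0,0,0],"fingers":0},{"dp":[0.0038,0,0.0046],"delta_rot":[0,0,0],"fingers":0},{"dp":[0.0038,0,0.0046],"delta_rot":[0,0,0],"fingers":0},{"dp":[0.0038,0,0.0046],"delta_rot":[0,0,0],"fingers":0}]' | grep -E 'tcp|force'
python3 t2.py -.14
python3 -m crank '[{"dp":[0.0038,0,0.0046],"delta_rot":[0,0,0],"fingers":0},{"dp":[0.0038,0,0.0046],"delta_rot":[0,0,0],"fingers":0},{"dp":[0.0038,0,0.0046],"delta_rot":[0,0,0],"fingers":0},{"dp":[0.0038,0,0.0046],"delta_rot":[0,0,0],"fingers":0}]' | grep -E 'tcp|force'
python3 t2.py -.12
```

```text
tcp_pos: [0.6245, 0.0102, 0.0792]
force: [-4.5, -1.3, 3.5]
gripper_force: 2.1
tcp [0.6245 0.0102 0.0792] F [-4.5 -1.3  3.5] q [-0.29  0.92  2.    2.55  0.67 -1.41] gap 0.499 t 16.1833
dp units [ 0.0216 -0.0008  0.0199]
rot units [0.0005 0.0014 0.0003]
cab [-0.1546 -0.0004  0.0792] push F 4.67 1mm fwd [ 0.0013  -0.       0.00152]
tcp_pos: [0.6362, 0.0124, 0.079]
force: [-3.7, -0.4, 1.5]
gripper_force: 2.1
tcp [0.6362 0.0124 0.079 ] F [-3.7 -0.4  1.5] q [-0.28  0.92  1.97  2.54  0.64 -1.39] gap 0.499 t 16.5167
dp units [ 0.0325 -0.0008  0.0318]
rot units [0.0005 0.0014 0.0003]
cab [-0.1427 -0.0004  0.079 ] push F 3.71 1mm fwd [ 0.0013  -0.       0.00152]
```

```bash
python3 -m crank '[{"dp":[0.0038,0,0.0046],"delta_rot":[0,0,0],"fingers":0},{"dp":[0.0038,0,0.0046],"delta_rot":[0,0,0],"fingers":0},{"dp":[0.0038,0,0.0046],"delta_rot":[0,0,0],"fingers":0},{"dp":[0.0026,0,0.0031],"delta_rot":[0,0,0],"fingers":0}]' | grep -E 'tcp|force'
python3 -m crank '[{"dp":[0.0026,0,0.0031],"delta_rot":[0,0,0],"fingers":0},{"dp":[0.0026,0,0.0031],"delta_rot":[0,0,0],"fingers":0}]' | grep -E 'tcp|force'
python3 t2.py -.12
```

```text
tcp_pos: [0.6471, 0.0144, 0.0787]
force: [-3.4, -0.7, 3.7]
gripper_force: 2.0
tcp_pos: [0.6508, 0.0152, 0.0787]
force: [-4.1, -0.5, 2.5]
gripper_force: 2.1
tcp [0.6508 0.0152 0.0787] F [-4.1 -0.5  2.5] q [-0.26  0.92  1.93  2.53  0.61 -1.36] gap 0.503 t 17.0167
dp units [ 0.0136 -0.0007  0.0089]
rot units [0.0005 0.0014 0.0003]
cab [-0.1278 -0.0003  0.0787] push F 4.07 1mm fwd [ 0.0013  -0.       0.00152]
```

```bash
python3 -m crank '[{"dp":[0.0026,0,0.0031],"delta_rot":[0,0,0],"fingers":0},{"dp":[0.0013,0,0.0015],"delta_rot":[0,0,0],"fingers":0}]' | grep -E 'tcp|force'
python3 t2.py -.12
```

```text
tcp_pos: [0.6539, 0.0157, 0.0787]
force: [-3.7, -0.8, 2.4]
gripper_force: 2.1
tcp [0.6539 0.0157 0.0787] F [-3.7 -0.8  2.4] q [-0.26  0.92  1.92  2.53  0.6  -1.35] gap 0.497 t 17.1833
dp units [ 0.0095 -0.0008  0.0041]
rot units [0.0005 0.0014 0.0003]
cab [-0.1247 -0.0004  0.0787] push F 3.83 1mm fwd [ 0.0013  -0.       0.00152]
```

```bash
python3 -m crank '[{"dp":[0.002,0,0.0023],"delta_rot":[0,0,0],"fingers":0},{"dp":[0.002,0,0.0023],"delta_rot":[0,0,0],"fingers":0}]' | grep -E 'tcp|force'
python3 t2.py -.12
```

```text
tcp_pos: [0.6567, 0.0162, 0.0787]
force: [-4.4, -0.8, 2.4]
gripper_force: 1.9
tcp [0.6567 0.0162 0.0787] F [-4.4 -0.8  2.4] q [-0.26  0.92  1.92  2.53  0.6  -1.34] gap 0.499 t 17.35
dp units [ 0.006  -0.0007 -0.0002]
rot units [0.0005 0.0014 0.0003]
cab [-0.1219 -0.0004  0.0787] push F 4.46 1mm fwd [ 0.0013  -0.       0.00152]
```

```bash
python3 -m crank '[{"dp":[0.002,0,0.0023],"delta_rot":[0,0,0],"fingers":0},{"dp":[0.0013,0,0.0015],"delta_rot":[0,0,0],"fingers":0}]' | grep -E 'tcp|force'
python3 t2.py -.12
```

```text
tcp_pos: [0.6593, 0.0167, 0.0787]
force: [-3.7, -1.3, 2.3]
gripper_force: 1.8
tcp [0.6593 0.0167 0.0787] F [-3.7 -1.3  2.3] q [-0.26  0.92  1.91  2.53  0.59 -1.34] gap 0.501 t 17.5167
dp units [ 0.0025 -0.0008 -0.0042]
rot units [0.0005 0.0014 0.0003]
cab [-0.1192 -0.0004  0.0787] push F 3.91 1mm fwd [ 0.0013  -0.       0.00152]
```

```bash
python3 -m crank '[{"dp":[0.002,0,0.0023],"delta_rot":[0,0,0],"fingers":0},{"dp":[0.0013,0,0.0015],"delta_rot":[0,0,0],"fingers":0}]' | grep -E 'tcp|force'
python3 t2.py -.12
```

```text
tcp_pos: [0.6612, 0.017, 0.0786]
force: [-7.7, -2.7, 5.7]
gripper_force: 3.8
tcp [0.6612 0.017  0.0786] F [-7.7 -2.7  5.7] q [-0.25  0.92  1.91  2.52  0.58 -1.33] gap 0.5 t 17.6833
dp units [-0.     -0.0009 -0.0073]
rot units [0.0006 0.0016 0.0002]
cab [-0.1172 -0.0004  0.0786] push F 8.06 1mm fwd [ 0.0013  -0.       0.00152]
```

```bash
python3 -m crank '[{"dp":[0.002,0,0.0023],"delta_rot":[0,0,0],"fingers":0}]' | grep -E 'tcp|force'
python3 t2.py -.12
```

```text
tcp_pos: [0.6622, 0.0172, 0.0786]
force: [-9.7, -3.2, 6.1]
gripper_force: 5.1
tcp [0.6622 0.0172 0.0786] F [-9.7 -3.2  6.1] q [-0.25  0.92  1.9   2.52  0.58 -1.33] gap 0.501 t 17.7667
dp units [-0.0013 -0.0008 -0.0088]
rot units [0.0006 0.0017 0.0001]
cab [-0.1162 -0.0004  0.0786] push F 10.17 1mm fwd [ 0.0013  -0.       0.00152]
```

```bash
python3 -m crank '[{"dp":[0.0007,0,0.0008],"delta_rot":[0,0,0],"fingers":0},{"dp":[0,0,0],"delta_rot":[0,0,0],"fingers":0},{"dp":[0,0,0],"delta_rot":[0,0,0],"fingers":0}]' | grep -E 'tcp|force'
python3 t2.py -.12
```

```text
tcp_pos: [0.6626, 0.0172, 0.0787]
force: [-8.6, -2.9, 5.2]
gripper_force: 4.3
tcp [0.6626 0.0172 0.0787] F [-8.6 -2.9  5.2] q [-0.25  0.92  1.9   2.52  0.58 -1.33] gap 0.499 t 18.0167
dp units [-0.0018 -0.0009 -0.0092]
rot units [0.0006 0.0018 0.0001]
cab [-0.1159 -0.0005  0.0787] push F 8.97 1mm fwd [ 0.0013  -0.       0.00152]
```

I felt the stop: the push force went from about 4 N to 9–10 N. Now I'll back straight out and check.

```bash
python3 -m crank '[{"dp":[-0.0026,0,-0.0031],"delta_rot":[0,0,0],"fingers":0},{"dp":[-0.0026,0,-0.0031],"delta_rot":[0,0,0],"fingers":0},{"dp":[-0.0026,0,-0.0031],"delta_rot":[0,0,0],"fingers":0},{"dp":[-0.005,0,-0.006],"delta_rot":[0,0,0],"fingers":0},{"dp":[-0.013,0,-0.0155],"delta_rot":[0,0,0],"fingers":0},{"dp":[-0.02,0,-0.024],"delta_rot":[0,0,0],"fingers":0},{"dp":[-0.02,0,-0.024],"delta_rot":[0,0,0],"fingers":0},{"dp":[-0.02,0,-0.024],"delta_rot":[0,0,0],"fingers":0},{"dp":[-0.02,0,-0.024],"delta_rot":[0,0,0],"fingers":0},{"dp":[-0.02,0,-0.024],"delta_rot":[0,0,0],"fingers":0},{"dp":[0,0,0],"delta_rot":[0,0,0],"fingers":0}]'
python3 - <<'E'
from h import *
from station import manip
c=manip.camera_model("wrist");p,d=manip.snapshot("wrist");cv2.imwrite("pics/w4.png",p[:,:,::-1])
P=w2c(cloud(d,c).reshape(-1,3)).reshape(420,560,3);print(w2c(st(manip)[1]))
for y in(-.06,-.03,0,.03,.06):
    m=(P[...,2]>.025)&(P[...,2]<.058)&(abs(P[...,1]-y)<.006)&(P[...,0]>-.122)&(P[...,0]<.1)
    m[260:]=False
    s=np.sort(P[m][:,0]);print(y,s[[3,10]].round(3) if len(s)>10 else s)
E
```

```text
t: 18.93
tcp_pos: [0.5637, -0.0004, 0.0792]
tool_rot: [0.906, 0.083, 0.414, -0.038]
force: [-0.3, -0.7, -0.4]
finger_gap: 0.504
gripper_force: 0.0
[-2.14498343e-01 -1.68325148e-04  7.95424969e-02]
-0.06 [-0.06  -0.059]
-0.03 [-0.06  -0.059]
0 [-0.06  -0.059]
0.03 [-0.06 -0.06]
0.06 [-0.06 -0.06]
```

View pics/w4.png

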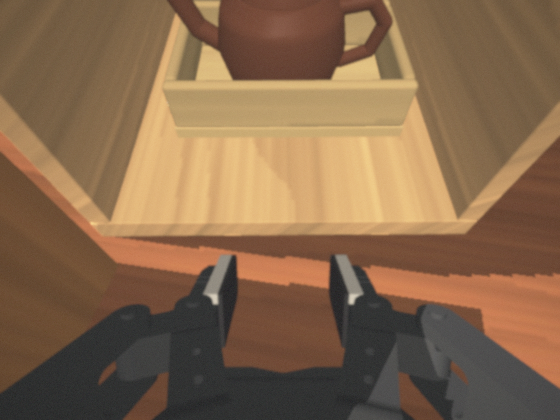

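The tray front is square at cabinet x = −60 mm (rows 80–135), so its rear is at +40 mm, against the stop. The teapot is upright and the gripper is clear. One last numeric check of the door and the bystanders, then I'll hand in.

Run:
```python
from h import *
from station import manip
p,d=manip.snapshot("side");P=cloud(d,manip.camera_model("side"));W=w2c(P.reshape(-1,3)).reshape(P.shape)
m=(abs(W[...,2]-.262)<.006)&(W[...,0]<-.145)&(W[...,0]>-.36)&(abs(W[...,1])<.25)
D=W[m];print(len(D));
if len(D)>20: print('door slope',np.polyfit(D[:,0],D[:,1],1),D.min(0),D.max(0))
m=(P[...,2]>.03)&(P[...,2]<.2)&(P[...,0]>.4)
k,l,s,_=cv2.connectedComponentsWithStats(m.astype(np.uint8))
for j in range(1,k):
    if s[j,4]>150: q=P[l==j];print(q.min(0).round(3),q.max(0).round(3))
```

```text
387
door slope [0.09947338 0.13496517] [-0.35966084 -0.05228307  0.25606163] [-0.14690846  0.17939369  0.26798866]
[ 0.52  -0.762  0.031] [ 0.721 -0.556  0.148]
[ 0.409 -0.431  0.03 ] [ 0.495 -0.341  0.123]
[ 0.434 -0.069  0.052] [0.601 0.062 0.2  ]
[ 0.608 -0.322  0.03 ] [ 0.676 -0.258  0.073]
[ 0.401 -0.042  0.03 ] [0.919 0.17  0.2  ]
[0.601 0.363 0.031] [0.699 0.487 0.111]
```

```bash
python3 -c "
from station import manip
print(manip.sign_off())"
```

```text
the job is handed in; nothing more can be done
None
```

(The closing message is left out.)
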